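# Uncover and shut the red valve in the studio valve box

### The arm

A 6-joint arm with a two-finger parallel gripper is mounted at the origin on the work surface. World frame = base frame: x ahead of the robot, y to its left, z up, the work surface at z = 0. Lengths are in m, angles in rad, forces in N, time in s.
With the tool pointing down it reaches from about 0.3 to 0.775 m from the base axis. Payload 14.6 kg.
Tool frame: the origin (TCP) lies on the centre line of the jaws, within the pads' length; the fingertips stand ahead of it and the grasp point (between the pads) lies 6 mm ahead of it (env.tip_extent is the z of the fingertips in the tool frame, in m); z points along the fingers, y is the direction in which the jaws open and shut (so a half turn about z gives the same grasp; the last joint's range is limited). The gripper opens to 94 mm and grips with 3 to 60 N. Pads are 16 mm wide; open, the fingers measure 119 mm over their backs; the gripper's body (75 mm by 177 mm) begins 78 mm behind the grasp point.
Start: joints at [-1.211, 0.3, 1.521, -0, 1.321, -0.067], TCP at [0.228, -0.501, 0.23] pointing down, gripper open.
Joint ranges: [-3.03, 3.03], [-0.79, 2.21], [0.23, 2.52], [-1.04, 4.18], [0, 3.07], [-2.55, 2.55]. Speed limits (rad/s): [2.22, 2.22, 2.57, 3.14, 3.14, 3.14].

### API

Orientations are given as a unit quaternion [x, y, z, w].
In Python, from cell import monitor, viewer, order, env gives the robot as it stands. The module is installed in compiled form; this text tells all that it offers.
- The arm moves only by the shell command python3 -m crank 'ROWS' [FORCE]. ROWS is JSON, a list of rows, each a list of 5 numbers: the shift along the tool's x, y, z each as a share of 0.5 m, from -1 to 1, then the turn about the tool's z as a share of 180 degrees, from -1 to 1, then the opening, from -1 (shut) to 1 (fully open). A call has 1 to 5 rows; each row shifts and turns the pose as measured when the row begins, along the tool's axes as they then stand; what a row does not reach is not made up. A row lasts 1/8 s, in which the tool goes at most 62.5 mm and 10.7 degrees, less where a joint would pass 70% of its speed; a pose out of reach is approached as far as the arm can. A call with a number of a shift or a turn outside -1 to 1 is refused whole. A call with a gripper value outside its range is refused whole. The fingers move at their own pace and stop on an object; FORCE is the grip in N (left out, the last holds). Time passes only in rows, so rows that do not move let the fingers close. It gives the time, the measured TCP pose, the force and the opening at its end, in the units of the state.
- monitor.observe(): the state, without advancing time (a new reading comes with each control period).
- viewer.capture(name): name is "scene" or "top" or "wrist"; returns (picture, depth): 400x640x3 uint8, red, green, blue; 400x640 float32, m along the optical axis (not along the pixel's ray), 0 where there is no reading.
- viewer.camera_model(name): a dict with "fx", "fy", "cx", "cy" (pixels), "rvec" (rotation vector, rad) and "tvec" (3), from world to camera coordinates, as OpenCV has them; the wrist camera has in their place "hand_eye" (4x4, takes a point from camera to tool coordinates, whose origin is the TCP and whose axes are the flange's). Camera axes: x right, y down, z forward; pixel columns grow to the right and rows downward; lengths in m; the calibration is good to about 2 mm. A picture is of the moment at which its call begins: read the wrist's pose just before it. camera_model takes no time and is no camera call.
- order.finish_job(): hands the job in, once; it reports no verdict.
Trained networks look in the newest picture that a camera, given by its name, has taken for a name from the list of things; names that differ only in an ending like _2 or _b are one class to them, and where a whole thing is asked for, a point or a joint stands for the part that bears it (a point fixed in the world has none). Each returns a list of dicts, best first, with "conf" (0 to 1); they miss things now and then, are a little off and sometimes report something else, mostly with a low value. They report only what shows in the picture. A call takes as long as a camera call. They do not tell look-alikes from the thing itself.
- viewer.regions_of(camera, label): "pixels" (400x640 bool, what is visible of it) and "box" ([centre column, centre row, width, height] as shares, 0 to 1, of the picture: columns of its width, rows of its height, round what is visible of it).
- viewer.pinpoint(camera, label): "xy" ([column, row] as shares, 0 to 1, of the picture: columns of its width, rows of its height: a listed point, or the origin of a listed thing).
The state is a dict: "time": time; "q": joint angles; "qvel": joint speeds; "joint_efforts": joint torques, N m; "eef_pos": TCP position; "eef_rot": TCP orientation; "wrist_force": force on the tool from outside, world axes, zero at the start; "moment": the same for the moment, N m; "finger_gap": finger opening in m.
Only numpy, scipy, OpenCV 4.12 (cv2) and the standard library are available. Lean on these libraries where they do the work, as an engineer would, in place of code of your own. Each camera call takes 0.05 s, during which the arm holds its last target.

### The job

In the grey valve box on the clay-studio table, push the loose metal cover right across to the other half of the box, sliding it along its guides without lifting it, so that the red valve handle is revealed. Then push the red handle round until it is fully shut, square across its pipe. Leave the blue handle as it is and do not disturb the clay, crockery and tools standing about.

Things in the scene. Friction and masses are not known exactly. Their poses are not given: they have to be found in the camera images.
- box: Fixed grey valve box, 206 (x) by 362 (y) by 80 mm high; origin at the centre of its underside, z up, its -x side towards the robot, yaw within 0.35 rad. Two open bays side by side along its y, centred at y = +83 and -83 mm, each 160 (x) by 152 mm (y) inside, floor 12 mm up, parted by a 14 mm wall. A brass pipe runs through both along the box's y.
- box_top (a point): Centre of the box's top, 80 mm above the table, on the level of the two long walls on which the cover slides along the box's y. Black guide lips 8 mm thick stand 10 mm higher all round: the channel inside them is 346 mm (y) by 190 mm (x).
- cover: Loose aluminium cover, about 0.5 kg, lying over the red handle's bay, square with the box. Plate 184 (x) by 164 (y) by 6 mm, with a raised block on its middle, 120 (x) by 104 mm (y), from 6 to 24 mm above the underside, too wide to grip: push on its upright side faces, 52 mm from the centre along y. Origin: centre of the underside, 80 mm above the table. Slides with a few newtons.
- red_valve: Fixed brass valve with the red handle, in either bay (at +83 or -83 mm along the box's y). Origin: centre of its bay's floor, 12 mm above the table; axes parallel to the box's. The pipe and valve body under the handle (axis at x = +20 mm) reach up to 45 mm above the table. The handle's upright pivot is at x = +20, y = -40 mm in this frame.
- red_handle (a joint): Angle of the red handle, 0 to 1.571 rad, about its upright pivot, anticlockwise seen from above. 0 = open: the handle lies along the pipe and points to the box's +y. 1.571 = fully shut at a stop: it points to the box's -x, across the pipe. Starts between 0 and 0.3. It stays where it is left; turning it takes about 2 N at 55 mm from the pivot.
- red_tip (a point): Middle of the free end of the red handle, 75 mm from the pivot and 64 mm above the table. The red sleeve is a level bar 16 mm wide and 16 mm high (56 to 72 mm above the table), reaching from 12 to 75 mm from the pivot. When open there are about 52 mm between the sleeve and the bay's far (+x) wall.
- blue_valve: The same valve with the blue handle, in the other bay, which starts uncovered; frame as for the red one.
- blue_handle (a joint): Angle of the blue handle, same sense as the red; starts open between 0 and 0.1 and must stay as it is.
- clay_block: Bystander: block of brown clay 100 x 80 x 70 mm, beyond the box's +y end; origin under its centre.
- mug: Bystander: white mug, 76 mm across, 85 mm high, beyond the box's -y end; origin under its centre.
- scraper: Bystander: spatula about 170 mm long, lying between the robot and the box.
- glaze_jar: Bystander: glaze jar, 60 mm across, 85 mm high, orange lid, behind the box (+x); origin under its centre.
- clay_hand: Bystander: clay model of a hand on a dark wooden board 110 mm square, 150 mm high in all, behind the box (+x); origin under the board's centre.
- brush: Bystander: brush about 170 mm long, lying to the right (-y).
- pine_board: Bystander: flat pine board 150 x 130 x 18 mm to the left (+y); origin under its centre.
Things that resemble listed ones, but are neither listed nor needed, are in the scene too. There is more than one size of the cover; the one meant has the size given above.

How it is judged:
On the way, in this order (a step that is already met when the one before it is completed fails the run):
1. the cover has been slid across, clear of the red handle's bay, while the red handle is still open (horizontal distance between cover and red_valve above 0.125 m and value of joint red_handle below 0.6 rad and z of cover in the frame of box between 0.076 and 0.084 m and angle between cover's own z axis and vertical below 0.05 rad), for 0.2 s.
2. the red handle has been pushed fully shut (value of joint red_handle above 1.47 rad), for 0.2 s.
At the end, for the whole second after the job is handed in: The red handle is within 0.1 rad (6 degrees) of its shut stop, the blue handle still open (below 0.2 rad), the cover at rest flat in its guides (within 4 mm of its height) and its centre at least 125 mm from the middle of the red bay, every bystander within 30 mm of where it stood (value of joint red_handle above 1.47 rad and value of joint blue_handle below 0.2 rad and horizontal distance between cover and red_valve above 0.125 m and z of cover in the frame of box between 0.076 and 0.084 m and angle between cover's own z axis and vertical below 0.05 rad and linear speed of cover below 0.01 m/s and distance of each of clay_block, mug, scraper, glaze_jar, clay_hand, brush, pine_board from where it was at the start of the episode below 0.03 m); the robot touches nothing.
It fails at once if the cover is lifted or tipped out of its guides (z of cover in the frame of box above 0.092 m or angle between cover's own z axis and vertical above 0.15 rad).
It fails at once if the blue handle is turned (value of joint blue_handle above 0.2 rad).
It fails at once if a bystander is lifted or pushed away (distance of any of clay_block, mug, scraper, glaze_jar, clay_hand, brush, pine_board from where it was at the start of the episode above 0.03 m).
It also fails if it takes over 58 s, if anything falls off the work surface, if the arm or the gripper's body presses on something with over 40 N, if the wrist force passes 120 N, or if a joint passes its speed limit or range.

## Working session

There is one attempt and no reset: what is moved stays moved. The work goes in short steps, Python scripts to look and compute and a shell command to move; the robot and the scene stay as the last step left them, time stands still between calls to the robot, and variables do not carry over. Pictures are saved under pics/ and viewed, and the job is handed in when it is done.

```bash
mkdir -p pics; ls; python3 - <<'E'
from cell import monitor, viewer, order, env
import cv2,pickle
s=monitor.observe();print(s);print(env.tip_extent)
out={}
for n in("scene","top"):
    p,d=viewer.capture(n);out[n]=(p,d,viewer.camera_model(n))
    cv2.imwrite(f"pics/{n}0.png",p[:,:,::-1]);print(n,out[n][2])
print(viewer.camera_model("wrist"))
for l in["box","box_top","cover","red_valve","red_tip","blue_valve"]:
    print(l,[(r["xy"][0]*640,r["xy"][1]*400,r["conf"]) for r in viewer.pinpoint("top",l)])
pickle.dump(out,open("o.pkl","wb"))
print(monitor.observe()["time"])
E
```

```text
pics
{'time': 0.0, 'q': array([-1.21056034e+00,  3.00480102e-01,  1.52157907e+00,  1.70236262e-05,
        1.32069580e+00, -6.66162785e-02]), 'qvel': array([-0.00033397, -0.00027721, -0.0002111 , -0.0016997 , -0.00050917,
       -0.00016238]), 'joint_efforts': array([-1.19651755e-03, -5.31803727e+01, -3.52734661e+01,  7.07949582e-02,
        2.44173640e-02, -1.04393084e-04]), 'eef_pos': array([ 0.22761505, -0.50043597,  0.22988222]), 'eef_rot': array([ 9.77311246e-01,  2.11807436e-01, -7.68570952e-05, -5.76116555e-04]), 'wrist_force': array([-0.16100369, -0.49925075,  0.17310927]), 'moment': array([ 0.00042049,  0.02756778, -0.0207749 ]), 'finger_gap': 0.09398493522456014}
0.025
scene {'fx': 478.2406359618461, 'fy': 478.2406359618461, 'cx': 321.1377366383925, 'cy': 191.57822260492222, 'rvec': array([ 0.77928757,  2.65924034, -0.97517758]), 'tvec': array([ 0.45601654, -0.20927232,  1.67499944])}
top {'fx': 515.001388897147, 'fy': 515.001388897147, 'cx': 319.18335271748293, 'cy': 204.89145336351567, 'rvec': array([ 2.13978574, -2.19653882,  0.13380552]), 'tvec': array([0.02102263, 0.58860746, 1.61264926])}
{'fx': 285.2574399192183, 'fy': 285.2574399192183, 'cx': 321.1149470854801, 'cy': 202.125887564665, 'hand_eye': array([[-3.51711501e-04, -9.67770526e-01, -2.51833449e-01,
         7.40811971e-02],
       [ 9.99999386e-01, -6.05095340e-04,  9.28717574e-04,
         6.13310461e-04],
       [-1.05116874e-03, -2.51832968e-01,  9.67770144e-01,
        -1.53723003e-01],
       [ 0.00000000e+00,  0.00000000e+00,  0.00000000e+00,
         1.00000000e+00]])}
box [(332.60800000000006, 213.32, 0.72)]
box_top [(329.728, 210.6, 0.67)]
cover [(307.904, 204.88, 0.87), (435.32800000000003, 169.79999999999998, 0.75), (235.008, 284.12, 0.61)]
red_valve []
red_tip [(325.696, 148.0, 0.64)]
blue_valve [(355.904, 217.0, 0.95), (327.808, 148.07999999999998, 0.41)]
0.4
```

View pics/top0.png

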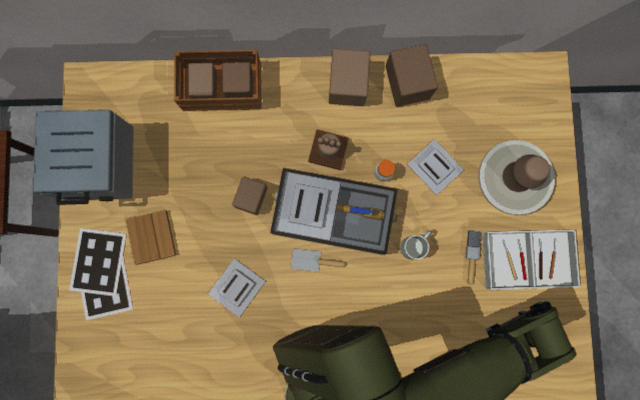

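View pics/scene0.png

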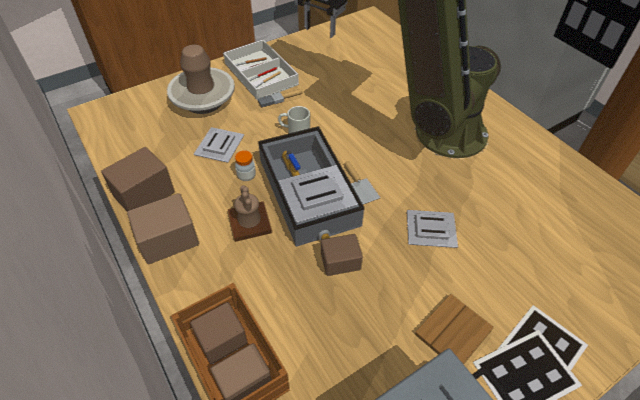

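```bash
python3 - <<'E'
import pickle,cv2
o=pickle.load(open("o.pkl","rb"));p=o["top"][0]
c=cv2.resize(p[110:310,200:470],None,fx=2.9,fy=2.9,interpolation=cv2.INTER_CUBIC);cv2.imwrite("pics/crop0.png",c[:,:,::-1])
E
```

```text
(no output)
```

View pics/crop0.png

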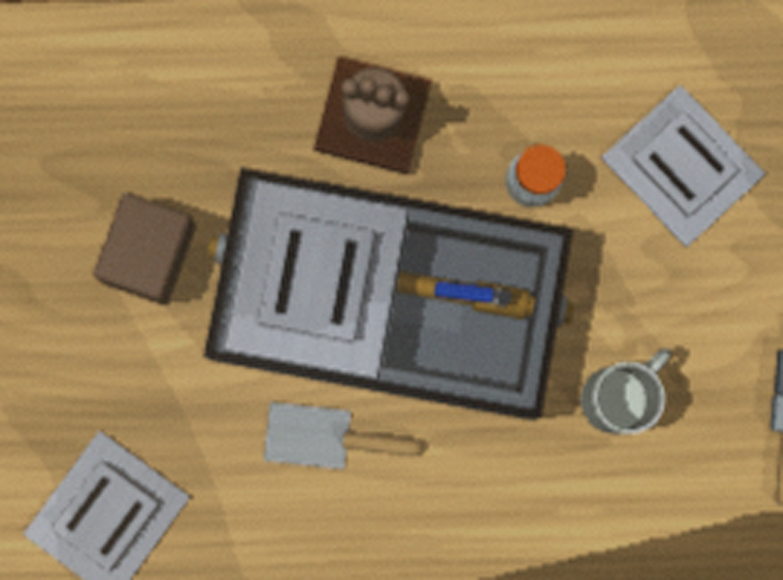

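The top view shows the real cover in the grey box at about pixel (312,206), over the left (+y) bay. The blue handle is open at (362,212), so the red bay is the +y one. Two things could be taken for the cover: the smaller plates on the table at (435,167) and (238,287). I choose the one in the box, and the close crop confirms it. Next I measure the poses.

```bash
cat >h.py <<'E'
import numpy as np,cv2
def cloud(p,d,m):
    R,_=cv2.Rodrigues(m["rvec"]);v,u=np.mgrid[0:400,0:640]
    c=np.stack([(u-m["cx"])/m["fx"]*d,(v-m["cy"])/m["fy"]*d,d],-1)
    return (c-m["tvec"])@R   # R^T(c-t)
def proj(P,m):
    return cv2.projectPoints(np.asarray(P,float).reshape(-1,3),m["rvec"],np.asarray(m["tvec"]),np.array([[m["fx"],0,m["cx"]],[0,m["fy"],m["cy"]],[0,0,1]]),None)[0].reshape(-1,2)
E
python3 - <<'E'
from h import *
import pickle
o=pickle.load(open("o.pkl","rb"))
for n in("top","scene"):
    p,d,m=o[n];W=cloud(p,d,m);z=W[...,2]
    t=W[(d>0)&(abs(W[...,0]-.6)<.15)&(abs(W[...,1]-.4)<.3)&(abs(z)<.015)];
    if n=="top":print(W[210,330],W[206,312])
    C=W[206,330] if n=="top" else C
    near=(d>0)&(np.hypot(W[...,0]-C[0],W[...,1]-C[1])<.25)
    print(n,"table z",np.median(z[near&(abs(z)<.015)]))
    k=near&(z>.07)&(z<.097);k=cv2.morphologyEx(k.astype(np.uint8),cv2.MORPH_OPEN,np.ones((2,2)))
    _,lab,st,_=cv2.connectedComponentsWithStats(k);b=lab==1+np.argmax(st[1:,4])
    print("rim",cv2.minAreaRect(W[b][:,:2].astype(np.float32)*1000),np.percentile(z[b],[1,50,99]))
    k=near&(z>.098)&(z<.112);k=cv2.morphologyEx(k.astype(np.uint8),cv2.MORPH_OPEN,np.ones((3,3)))
    _,lab,st,_=cv2.connectedComponentsWithStats(k);b=lab==1+np.argmax(st[1:,4])
    q=W[b];print("block",cv2.minAreaRect(q[:,:2].astype(np.float32)*1000),q[:,:2].mean(0),np.median(q[:,2]))
E
```

```text
[ 0.56587484 -0.02661377  0.08962463] [0.57826693 0.02851039 0.10252006]
top table z 0.0021785402902928077
rim ((533.0778198242188, -44.047637939453125), (384.8270568847656, 276.81353759765625), 80.7860336303711) [0.00255836 0.08593912 0.10520348]
block ((582.2890014648438, 37.92089080810547), (103.53463745117188, 120.69110870361328), 77.81739044189453) [0.58182103 0.03896558] 0.10507452935767515
scene table z -0.0009062144062859036
rim ((686.4801025390625, 275.99078369140625), (1251.1241455078125, 292.990478515625), 66.81014251708984) [0.00186712 0.0834857  0.10249474]
block ((584.1522827148438, 40.90258026123047), (106.32179260253906, 120.25514221191406), 77.23843383789062) [0.58649541 0.04338799] 0.10237376675644862
```

```bash
python3 - <<'E'
from h import *
import pickle
from scipy.optimize import least_squares
o=pickle.load(open("o.pkl","rb"))
p,d,m=o["top"]
W=cloud(p,d,m);z=W[...,2]-.002
# lip-level points: z .083-.096, dark
g=p.max(2)
near=(abs(W[...,0]-.57)<.18)&(abs(W[...,1]+.045)<.24)
L=near&(z>.084)&(z<.096)&(g<60)
_,lab,st,_=cv2.connectedComponentsWithStats(L.astype(np.uint8),connectivity=8)
L=lab==1+np.argmax(st[1:,4]);print(st[1:,4].max())
P=W[L][:,:2]
def f(a):
    c,s=np.cos(a[2]),np.sin(a[2]);q=P-a[:2];x=abs(q[:,0]*c+q[:,1]*s);y=abs(-q[:,0]*s+q[:,1]*c)
    # distance to lip centre-line rect half 99 x 177
    dx,dy=x-.099,y-.177
    return np.where((dx<0)|(dy<0),np.where(dx>dy,dx,dy),np.hypot(dx,dy))
r=least_squares(f,[.566,-.045,-.21],loss="soft_l1",f_scale=.004);a=r.x;print(a,np.median(abs(r.fun)))
def w(x,y,zz):
    c,s=np.cos(a[2]),np.sin(a[2]);return [a[0]+c*x-s*y,a[1]+s*x+c*y,zz]
B=np.array([.5826,.0395])-a[:2];c,s=np.cos(a[2]),np.sin(a[2]);print("block in box",B[0]*c+B[1]*s,-B[0]*s+B[1]*c)
im=cv2.resize(p[110:310,200:470],None,fx=2.9,fy=2.9,interpolation=cv2.INTER_CUBIC)[:,:,::-1].copy()
def poly(pts,col):
    q=((proj(pts,m)-[200,110]+.5)*2.9).astype(int);cv2.polylines(im,[q],True,col,1)
R=lambda hx,hy,cy,zz:[w(i*hx,cy+j*hy,zz) for i,j in((1,1),(1,-1),(-1,-1),(-1,1))]
poly(R(.103,.181,0,.09),(0,255,0));poly(R(.095,.173,0,.09),(0,255,255));poly(R(.06,.052,-B[0]*s+B[1]*c,.104),(0,0,255))
poly([w(.02,-.083-.04,.064),w(.02,-.083+.035,.064)],(255,0,255))
cv2.imwrite("pics/fit0.png",im);np.save("a.npy",a)
E
```

```text
534
[ 0.56482757 -0.03903756 -0.20865792] 0.001756109409368746
block in box 0.0011181174279737 0.08051556889341009
```

View pics/fit0.png

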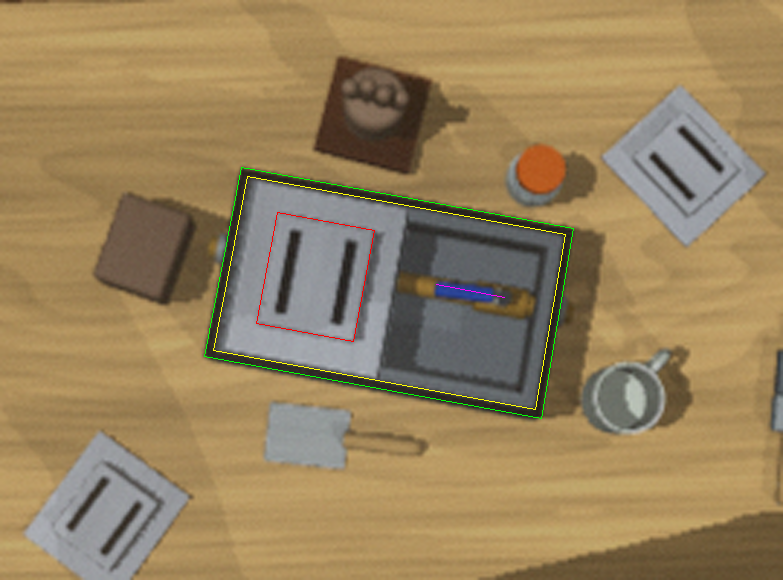

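The model overlay fits the box rim, the cover block and the blue handle. The box is at about (0.565, -0.039) with yaw -0.209, and the cover sits at box y of about +0.081. First I turn the tool so its y runs along the box's x.

```bash
python3 -m crank '[[0,0,0,-0.059,0],[0,0,0,-0.059,0],[0,0,0,-0.059,0],[0,0,0,-0.059,0],[0,0,0,-0.059,0]]'
cat >>h.py <<'E'
def go(x,y,tipz,report=True):
    """shares needed to bring the TCP to box (x,y) and tips to tipz"""
    from cell import monitor,env
    from scipy.spatial.transform import Rotation as Ro
    a=np.load("a.npy");s=monitor.observe();R=Ro.from_quat(s["eef_rot"]).as_matrix()
    c,sn=np.cos(a[2]),np.sin(a[2])
    q=s["eef_pos"]-[a[0],a[1],0]
    t=np.array([a[0]+c*x-sn*y,a[1]+sn*x+c*y,tipz+env.tip_extent])
    print("t",round(s["time"],2),"box xy",np.round([q[0]*c+q[1]*sn,-q[0]*sn+q[1]*c],4),"tipz",round(s["eef_pos"][2]-env.tip_extent,4),"F",np.round(s["wrist_force"],1),"gap",round(s["finger_gap"],3))
    dt=R.T@(t-s["eef_pos"]);yaw=np.arctan2(R[1,0],R[0,0])-a[2]
    print("shares",np.round(dt/.5,4),"norm mm",np.linalg.norm(dt)*1e3,"toolx-boxx deg",np.degrees(yaw),"tilt",R[2,2])
E
python3 -c "
from h import *;go(0,.152,.205)"
```

```text
time: 1.02
eef_pos: [0.2276, -0.5006, 0.2303]
eef_rot: [0.775, 0.632, 0.0, -0.0]
wrist_force: [-0.1, 0.7, -0.9]
finger_gap: 0.0484
t 1.02 box xy [-0.2343 -0.5214] tipz 0.2053 F [-0.1  0.7 -0.9] gap 0.048
shares [1.3438e+00 4.7680e-01 9.0000e-04] norm mm 712.9626504900028 toolx-boxx deg 90.35138340966319 tilt -0.999999914713375
```

```bash
python3 -m crank '[[0.11,0.039,0,0,0],[0.11,0.039,0,0,0],[0.11,0.039,0,0,0],[0.11,0.039,0,0,0],[0.11,0.039,0,0,0]]' && python3 -m crank '[[0.11,0.039,0,0,0],[0.11,0.039,0,0,0],[0.11,0.039,0,0,0],[0.11,0.039,0,0,0],[0.11,0.039,0,0,0]]'
python3 -c "
from h import *;go(0,.152,.15)"
```

```text
time: 1.65
eef_pos: [0.3799, -0.2455, 0.23]
eef_rot: [0.775, 0.631, 0.0, 0.0]
wrist_force: [1.8, -0.4, -1.2]
finger_gap: 0.0474
time: 2.28
eef_pos: [0.5349, 0.0134, 0.2314]
eef_rot: [0.775, 0.631, 0.001, 0.001]
wrist_force: [0.1, -0.2, -0.8]
finger_gap: 0.0466
t 2.27 box xy [-0.0402  0.045 ] tipz 0.2064 F [ 0.1 -0.2 -0.8] gap 0.047
shares [0.2136 0.0809 0.113 ] norm mm 127.39244202316775 toolx-boxx deg 90.25804955078686 tilt -0.9999936858122004
```

```bash
python3 -m crank '[[0.107,0.04,0.01,0,0],[0.1,0.04,0.05,0,0],[0.01,0,0.05,0,0],[0,0,0,0,0]]'
python3 - <<'E'
from h import *;go(0,.152,.094)
from cell import viewer,monitor
p,d=viewer.capture("wrist");cv2.imwrite("pics/w1.png",p[:,:,::-1])
p,d=viewer.capture("top");cv2.imwrite("pics/t1.png",cv2.resize(p[110:310,200:470],None,fx=2.9,fy=2.9)[:,:,::-1])
E
```

```text
time: 2.78
eef_pos: [0.5987, 0.1188, 0.1746]
eef_rot: [0.774, 0.633, 0.001, 0.002]
wrist_force: [-1.1, 0.2, -0.4]
finger_gap: 0.047
t 2.77 box xy [0.0005 0.1615] tipz 0.1496 F [-1.1  0.2 -0.4] gap 0.047
shares [-0.0189 -0.0016  0.1112] norm mm 56.39610277793746 toolx-boxx deg 90.52734857573967 tilt -0.9999918794123389
```

View pics/w1.png

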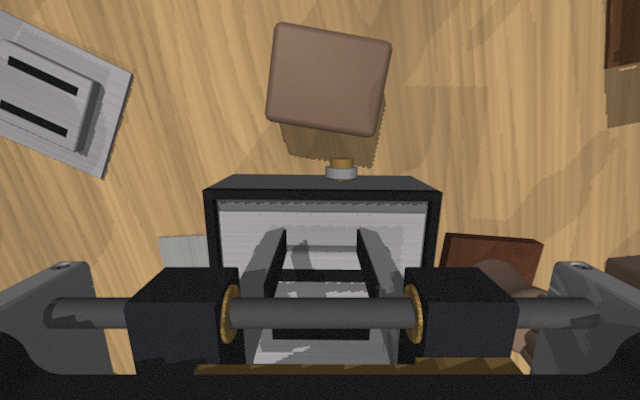

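```bash
python3 - <<'E'
from cell import viewer
p,d=viewer.capture("scene");import cv2;cv2.imwrite("pics/s1.png",cv2.resize(p[90:290,180:450],None,fx=2.9,fy=2.9)[:,:,::-1])
E
```

```text
(no output)
```

View pics/s1.png

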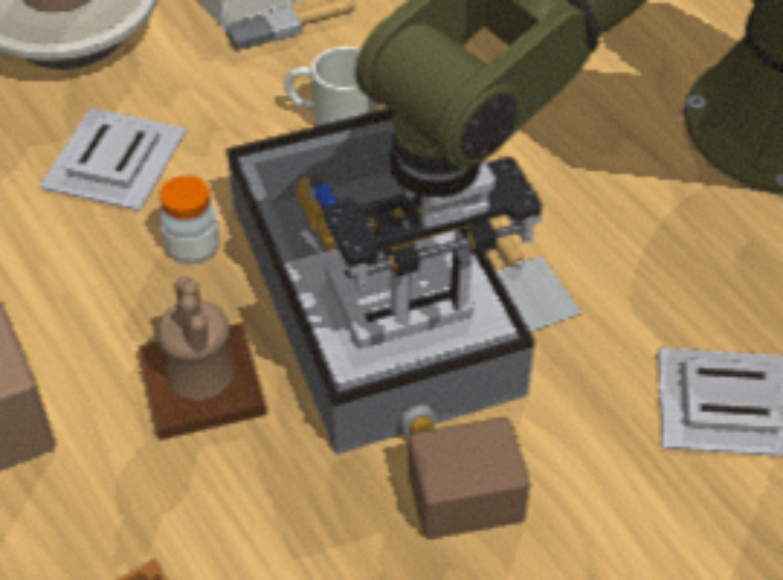

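The wrist view shows the fingers straddling the middle of the cover's channel, in line with the box. I lower them just beyond the block's +y face, above the plate.

```bash
python3 -m crank '[[-0.006,-0.001,0.05,0,0],[0,0,0.04,0.002,0],[0,0,0.012,0,0],[0,0,0,0,0]]'
python3 - <<'E'
from h import *;go(0,.152,.094)
from cell import viewer,monitor
from scipy.spatial.transform import Rotation as Ro
p,d=viewer.capture("scene");cv2.imwrite("pics/s2.png",cv2.resize(p[90:290,180:450],None,fx=2.9,fy=2.9)[:,:,::-1])
E
```

```text
time: 3.42
eef_pos: [0.601, 0.1125, 0.132]
eef_rot: [0.778, 0.629, 0.007, 0.005]
wrist_force: [0.0, -0.0, 0.8]
finger_gap: 0.0472
t 3.42 box xy [0.004  0.1557] tipz 0.107 F [ 0.  -0.   0.8] gap 0.047
shares [-0.0076 -0.0083  0.0258] norm mm 14.053754348022322 toolx-boxx deg 89.87896248737434 tilt -0.9998440009239106
```

View pics/s2.png

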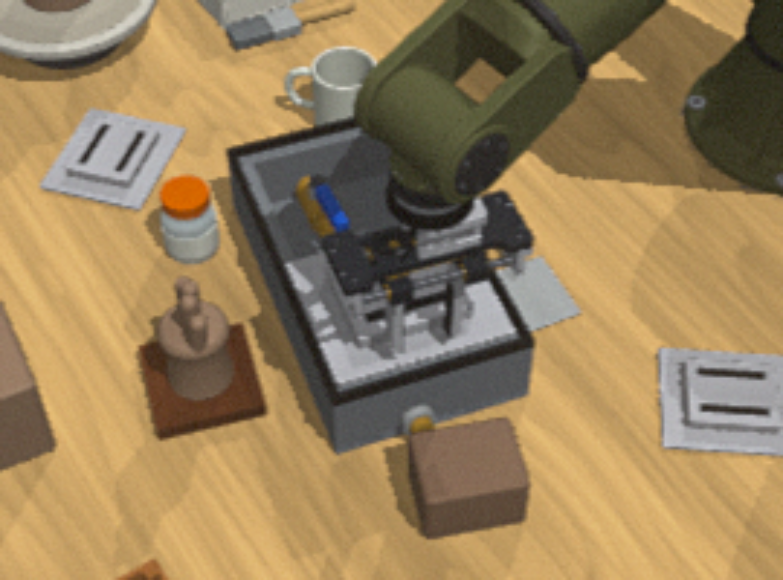

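```bash
python3 -m crank '[[0,-0.006,0.012,0,0],[0,0,0.012,0,0],[0,0,0,0,0]]'
python3 - <<'E'
from h import *;go(0,-.02,.094)
from cell import monitor;print(monitor.observe()["q"])
E
```

```text
time: 3.85
eef_pos: [0.5986, 0.1132, 0.121]
eef_rot: [0.778, 0.629, 0.008, 0.006]
wrist_force: [0.8, -0.2, 0.6]
finger_gap: 0.0471
t 3.85 box xy [0.0015 0.156 ] tipz 0.096 F [ 0.8 -0.2  0.6] gap 0.047
shares [-0.3519 -0.0024  0.002 ] norm mm 175.97001573523897 toolx-boxx deg 89.88281081428408 tilt -0.999794622768659
[ 0.12743034  0.52441784  1.4715539  -0.00169482  1.12541183  0.33889978]
```

```bash
python3 -m crank '[[-0.025,0,0.001,0,0],[-0.03,0,0,0,0],[-0.03,0,0,0,0],[0,0,0,0,0]]'
python3 - <<'E'
from h import *;go(0,-.02,.095)
from cell import viewer
p,d=viewer.capture("top");cv2.imwrite("pics/t3.png",cv2.resize(p[110:310,200:470],None,fx=2.9,fy=2.9)[:,:,::-1])
E
```

```text
time: 4.35
eef_pos: [0.5891, 0.0684, 0.1204]
eef_rot: [0.778, 0.629, 0.008, 0.006]
wrist_force: [0.4, 0.6, 0.7]
finger_gap: 0.0471
t 4.35 box xy [0.0015 0.1101] tipz 0.0954 F [0.4 0.6 0.7] gap 0.047
shares [-0.2602 -0.0024 -0.0006] norm mm 130.11414284504792 toolx-boxx deg 89.85711846997157 tilt -0.9997864177869927
```

View pics/t3.png

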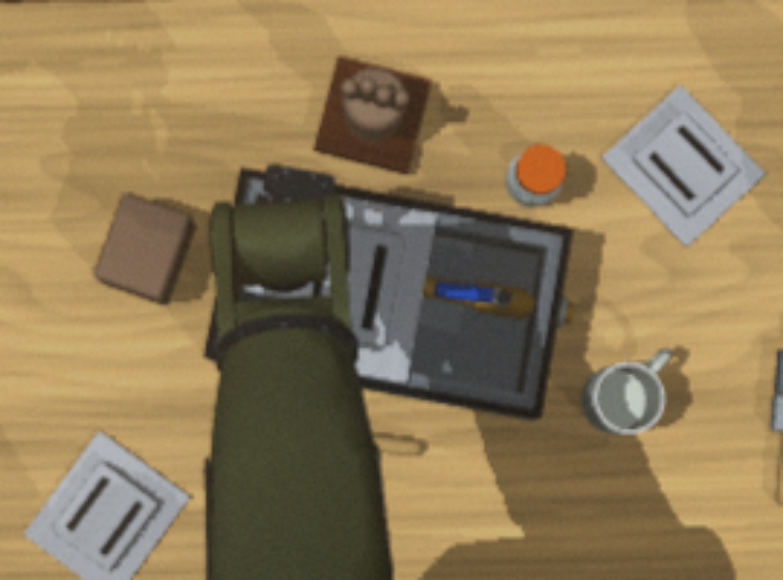

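The top view shows the cover's leading edge has moved from crop x 408 to 435, so it is sliding flat. I keep pushing.

```bash
python3 -m crank '[[-0.04,0,0,0,0],[-0.045,0,0,0,0],[-0.045,0,0,0,0],[-0.045,0,0,0,0],[0,0,0,0,0]]'
python3 - <<'E'
from h import *;go(0,-.02,.095)
E
```

```text
time: 5.03
eef_pos: [0.5702, -0.0204, 0.1206]
eef_rot: [0.777, 0.629, 0.01, 0.006]
wrist_force: [-0.4, 0.6, -0.8]
finger_gap: 0.0471
t 5.03 box xy [0.0014 0.0193] tipz 0.0956 F [-0.4  0.6 -0.8] gap 0.047
shares [-0.0786 -0.0027  0.0005] norm mm 39.330490049015445 toolx-boxx deg 89.93776513625292 tilt -0.9997441958883413
```

```bash
python3 -m crank '[[-0.035,0,0,0,0],[-0.025,0,0,0,0],[-0.012,0,0,0,0],[0,0,0,0,0]]'
python3 - <<'E'
from h import *;go(0,-.02,.095)
E
```

```text
time: 5.52
eef_pos: [0.5626, -0.0563, 0.1205]
eef_rot: [0.777, 0.63, 0.01, 0.006]
wrist_force: [-0.4, 0.0, -0.6]
finger_gap: 0.0467
t 5.53 box xy [ 0.0014 -0.0174] tipz 0.0955 F [-0.4  0.  -0.6] gap 0.047
shares [-0.0052 -0.0029  0.0009] norm mm 3.017464585014283 toolx-boxx deg 89.99482996341014 tilt -0.9997283884475338
```

```bash
python3 -m crank '[[0.03,0,0,0,0],[0.02,0,-0.06,0,-1],[0.05,0,-0.09,0,-1],[0.08,0,-0.03,0,-1],[0,0,0,0,-1]]'
cat > look.py <<'E'
import sys
from h import *
from cell import viewer,monitor
from scipy.spatial.transform import Rotation as Ro
n=sys.argv[1];go(.055,.10,.15)
s=monitor.observe();p,d=viewer.capture("wrist");m=viewer.camera_model("wrist");H=m["hand_eye"]
cv2.imwrite(f"pics/w{n}.png",p[:,:,::-1])
v,u=np.mgrid[0:400,0:640];c=np.stack([(u-m["cx"])/m["fx"]*d,(v-m["cy"])/m["fy"]*d,d],-1)
W=(c@H[:3,:3].T+H[:3,3])@Ro.from_quat(s["eef_rot"]).as_matrix().T+s["eef_pos"]
a=np.load("a.npy");cs,sn=np.cos(a[2]),np.sin(a[2]);q=W-[a[0],a[1],0]
B=np.stack([q[...,0]*cs+q[...,1]*sn,-q[...,0]*sn+q[...,1]*cs,q[...,2]],-1)
P=p.astype(int);red=(d>0)&(P[...,0]>90)&(P[...,1]<60)&(P[...,2]<60)
# also check the red bay area
red&=(abs(B[...,0])<.09)&(B[...,1]>-.02)&(B[...,1]<.18)
b=B[red];print("red n",len(b))
if len(b)>20:
    r=cv2.minAreaRect(b[:,:2].astype(np.float32)*1000);print(r,"z",np.percentile(b[:,2],[5,50,95]))
    t=b[b[:,2]>np.percentile(b[:,2],95)-.006];print("mean",t.mean(0));h=t.mean(0)[:2]-[.02,.043];print("angle from pivot",np.arctan2(-h[0],h[1]))
    vx,vy,_,_=cv2.fitLine(t[:,:2].astype(np.float32),2,0,.01,.01).ravel();print("line angle",np.arctan2(-vx,vy)%np.pi)
np.save(f"B{n}.npy",B.astype(np.float32))
E
python3 look.py 4
```

```text
time: 6.15
eef_pos: [0.5795, 0.0382, 0.213]
eef_rot: [0.776, 0.63, 0.009, 0.006]
wrist_force: [0.5, -0.4, -0.7]
finger_gap: 0.0105
t 6.15 box xy [-0.0016  0.0786] tipz 0.188 F [ 0.5 -0.4 -0.7] gap 0.011
shares [0.0421 0.1118 0.0786] norm mm 71.46889200157342 toolx-boxx deg 90.07503166274638 tilt -0.9997796586491713
red n 867
((22.828041076660156, 88.01046752929688), (61.30146026611328, 15.70318603515625), 89.96569061279297) z [0.0684127  0.0713384  0.07269402]
mean [0.02244842 0.08889321 0.07132028]
angle from pivot -0.05329991703766287
line angle 0.0043082237
```

View pics/w4.png

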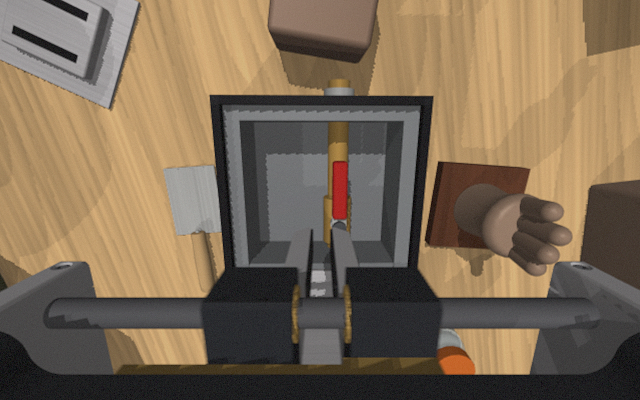

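The red handle (pixel (340,190)) is uncovered and open at about 0 rad, with its sleeve centred near box (0.022, 0.089). I check the cover's pose and the clay hand's clearance before going in.

```bash
python3 - <<'E'
from h import *
import pickle
o=pickle.load(open("o.pkl","rb"));a=np.load("a.npy");cs,sn=np.cos(a[2]),np.sin(a[2])
for n in("top","scene"):
    p,d,m=o[n];W=cloud(p,d,m);q=W-[a[0],a[1],0]
    x=q[...,0]*cs+q[...,1]*sn;y=-q[...,0]*sn+q[...,1]*cs;z=W[...,2]
    for h in(.1,.12,.14):
        k=(d>0)&(x>.11)&(x<.35)&(abs(y)<.15)&(z>h)&(z<.2)
        print(n,h,k.sum(),x[k].min(),x[k].max(),y[k].min(),y[k].max(),z[k].max())
from cell import viewer
p,d=viewer.capture("scene");W=cloud(p,d,viewer.camera_model("scene"))
cv2.imwrite("pics/s4.png",cv2.resize(p[90:290,180:450],None,fx=2.9,fy=2.9)[:,:,::-1])
q=W-[a[0],a[1],0];x=q[...,0]*cs+q[...,1]*sn;y=-q[...,0]*sn+q[...,1]*cs;z=W[...,2]
k=(abs(x)<.07)&(y<-.01)&(y>-.17)&(z>.097)&(z<.108);print("block",k.sum(),np.percentile(x[k],[2,98]),np.percentile(y[k],[2,98]),np.median(z[k]))
E
```

```text
top 0.1 258 0.16956402397965625 0.23213316502079284 0.016505108756282007 0.08803877745094901 0.1549780693194527
top 0.12 133 0.18982508235841108 0.21063933780176394 0.016505108756282007 0.08803877745094901 0.1549780693194527
top 0.14 62 0.18982508235841108 0.21063933780176394 0.024996648420179665 0.08465187681963138 0.1549780693194527
scene 0.1 204 0.17679312070874947 0.23192365910342888 0.021322500506757356 0.09375599415518251 0.15090597732208322
scene 0.12 135 0.19217735128747968 0.21394783226244585 0.021322500506757356 0.09340916693363058 0.15090597732208322
scene 0.14 44 0.19217735128747968 0.212461561150358 0.04087929824500837 0.07454345388741318 0.15090597732208322
block 578 [-0.0334471   0.06108648] [-0.12208665 -0.02445162] 0.10200431584821658
```

View pics/s4.png

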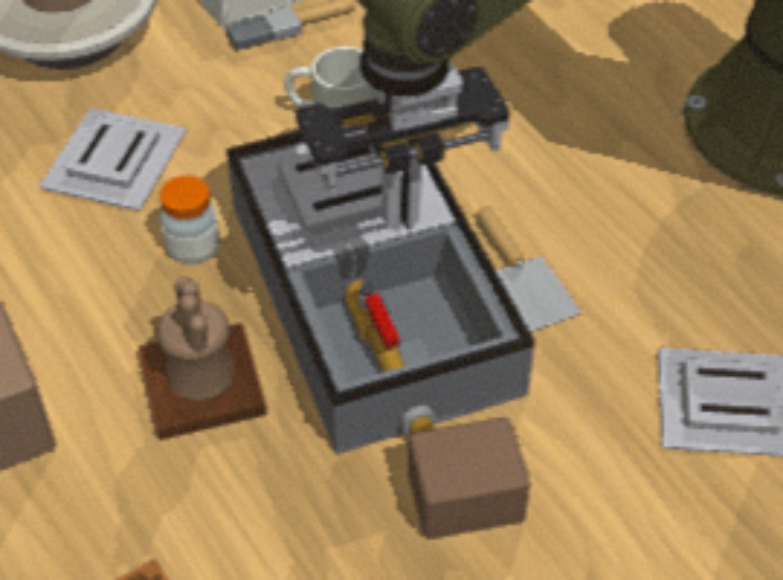

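The cover is flat at box y of about -0.077, 160 mm from the red bay's centre. The clay hand begins at box x of about 0.17, beyond the gripper body's reach of about 0.143. I move above the gap on the +x side of the handle.

```bash
python3 -m crank '[[0.02,0.056,0.02,0,-1],[0.02,0.056,0.04,0,-1],[0,0,0.02,0,-1],[0,0,0,0,-1]]'
python3 -c "
from h import *;go(.056,.10,.061)"
```

```text
time: 6.75
eef_pos: [0.6384, 0.0413, 0.1688]
eef_rot: [0.778, 0.628, 0.006, 0.004]
wrist_force: [0.1, -0.0, -0.1]
finger_gap: 0.0006
t 6.75 box xy [0.0553 0.0939] tipz 0.1438 F [ 0.1 -0.  -0.1] gap 0.001
shares [ 0.0115 -0.0009  0.1656] norm mm 82.99478192663422 toolx-boxx deg 89.7983130636592 tilt -0.9998994033475428
```

```bash
python3 -m crank '[[0.009,0,0.05,0,-1],[0,0,0.04,0,-1],[0,0,0,0,-1]]'
python3 look.py 5; python3 - <<'E'
from cell import viewer
p,d=viewer.capture("scene");import cv2;cv2.imwrite("pics/s5.png",cv2.resize(p[140:270,220:390],None,fx=4.5,fy=4.5)[:,:,::-1])
E
```

```text
time: 7.12
eef_pos: [0.6388, 0.0446, 0.125]
eef_rot: [0.778, 0.628, 0.007, 0.005]
wrist_force: [-0.3, 0.4, 0.8]
finger_gap: 0.0006
t 7.12 box xy [0.055  0.0971] tipz 0.1 F [-0.3  0.4  0.8] gap 0.001
shares [ 0.0062  0.0014 -0.1   ] norm mm 50.09897899672034 toolx-boxx deg 89.71496961779714 tilt -0.9998730898940779
red n 1418
((19.1029052734375, 91.06321716308594), (23.421405792236328, 56.00876235961914), 0.1958911120891571) z [0.06857215 0.07129299 0.07255131]
mean [0.02301963 0.09226083 0.07122507]
angle from pivot -0.061222169726948404
line angle 0.003849268
```

View pics/w5.png

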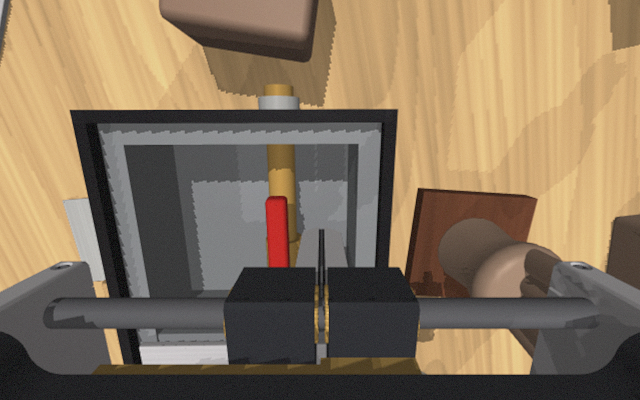

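View pics/s5.png

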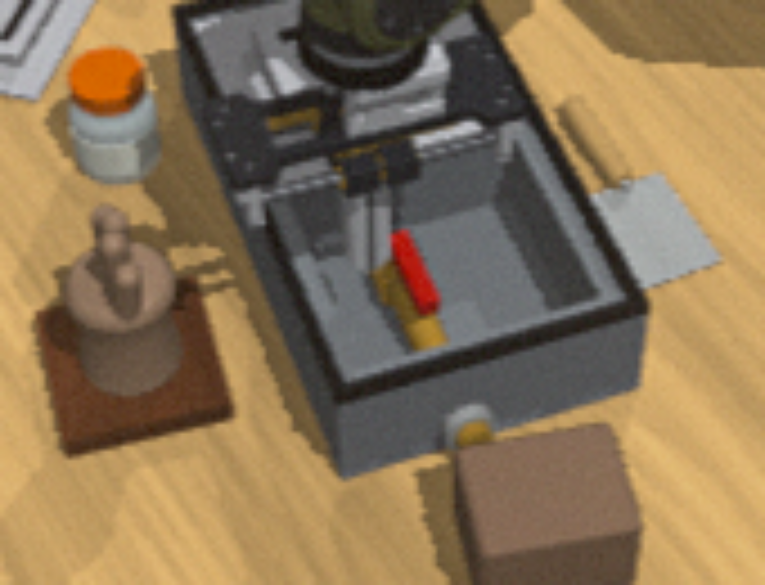

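Both views show the closed fingers between the sleeve (wrist pixel (278,235)) and the bay's +x wall, free on both sides. I descend to handle height.

```bash
python3 -m crank '[[0,0,0.04,0,-1],[0,0,0.035,0,-1],[0,0,0.005,0,-1],[0,0,0,0,-1]]'
python3 -c "
from h import *;go(.0,.10,.061)"
```

```text
time: 7.72
eef_pos: [0.6407, 0.0445, 0.0853]
eef_rot: [0.778, 0.628, 0.008, 0.006]
wrist_force: [-0.6, -0.4, 0.4]
finger_gap: 0.0006
t 7.72 box xy [0.0569 0.0975] tipz 0.0603 F [-0.6 -0.4  0.4] gap 0.001
shares [ 0.0045 -0.1138 -0.0036] norm mm 56.97187025165235 toolx-boxx deg 89.71036786507014 tilt -0.9997945948859609
```

```bash
python3 -m crank '[[0,-0.03,0,0,-1],[0.002,-0.03,0,0,-1],[0.002,-0.03,0,0,-1],[0,-0.02,0,0,-1],[0,0,0,0,-1]]'
python3 look.py 6
```

```text
time: 8.35
eef_pos: [0.5882, 0.0582, 0.0865]
eef_rot: [0.778, 0.628, 0.011, 0.008]
wrist_force: [0.1, 0.8, -0.4]
finger_gap: 0.0002
t 8.35 box xy [0.0028 0.0999] tipz 0.0615 F [ 0.1  0.8 -0.4] gap 0.0
shares [ 0.0018  0.1091 -0.1741] norm mm 102.72219198552463 toolx-boxx deg 89.71021203490938 tilt -0.9996324716506945
red n 756
((-14.040592193603516, 94.57169342041016), (18.537090301513672, 33.264312744140625), 86.7553939819336) z [0.06152465 0.07103515 0.07244041]
mean [-0.0201061   0.0950359   0.07168785]
angle from pivot 0.6566425251161547
line angle 1.2776129
```

View pics/w6.png

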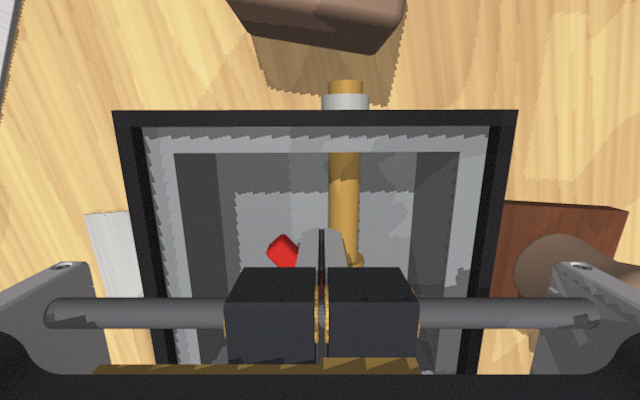

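```bash
python3 -m crank '[[-0.008,-0.03,0,0,-1],[-0.018,-0.024,0,0,-1],[-0.025,-0.015,0,0,-1],[-0.025,-0.004,0,0,-1],[0,0,0,0,-1]]'
python3 look.py 7
```

```text
time: 9.02
eef_pos: [0.5456, 0.0277, 0.0858]
eef_rot: [0.779, 0.627, 0.012, 0.008]
wrist_force: [0.8, 9.0, 0.3]
finger_gap: 0.0006
t 9.03 box xy [-0.0327  0.0613] tipz 0.0608 F [0.8 9.  0.3] gap 0.001
shares [ 0.0801  0.1798 -0.1727] norm mm 130.93133114022822 toolx-boxx deg 89.67878964781285 tilt -0.9995603366573738
red n 621
((-19.967037200927734, 55.824493408203125), (28.019502639770508, 60.94295120239258), 79.81531524658203) z [0.06000128 0.06986929 0.07213305]
mean [-0.00821398  0.04998453  0.0704163 ]
angle from pivot 1.3281194293441234
line angle 1.5632397
```

View pics/w7.png

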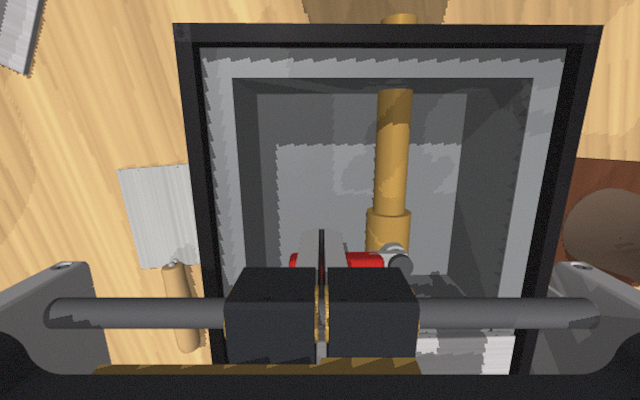

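The handle lies square across the pipe and pushes back with 9 N, so it is at its stop. I give a small extra press, then back off and rise.

```bash
python3 -m crank '[[-0.006,0,0,0,-1],[0,0,0,0,-1],[0,0,0,0,-1]]' && python3 -m crank '[[0.03,0.004,0,0,-1],[0.03,0,-0.01,0,-1],[0,0,-0.1,0,-1],[0,0,-0.12,0,-1],[0,0,0,0,-1]]'
python3 look.py 8; python3 - <<'E'
from cell import viewer
p,d=viewer.capture("scene");import cv2;cv2.imwrite("pics/s8.png",cv2.resize(p[90:290,180:450],None,fx=2.9,fy=2.9)[:,:,::-1])
E
```

```text
time: 9.45
eef_pos: [0.5456, 0.0277, 0.0858]
eef_rot: [0.779, 0.627, 0.015, 0.005]
wrist_force: [-1.3, 3.4, 1.0]
finger_gap: 0.0004
time: 10.07
eef_pos: [0.5517, 0.0582, 0.2052]
eef_rot: [0.779, 0.627, 0.014, 0.005]
wrist_force: [-0.5, -0.1, -0.3]
finger_gap: 0.0007
t 10.07 box xy [-0.033   0.0924] tipz 0.1802 F [-0.5 -0.1 -0.3] gap 0.001
shares [0.0153 0.1743 0.0651] norm mm 93.3656272864735 toolx-boxx deg 89.66706972754373 tilt -0.9995450160306529
red n 205
((-23.010984420776367, 41.885101318359375), (63.745384216308594, 17.922183990478516), 3.0328474044799805) z [0.06171592 0.0712319  0.07260261]
mean [0.00214578 0.04562243 0.07105025]
angle from pivot 1.4249588411394183
line angle 0.4162135
```

View pics/w8.png

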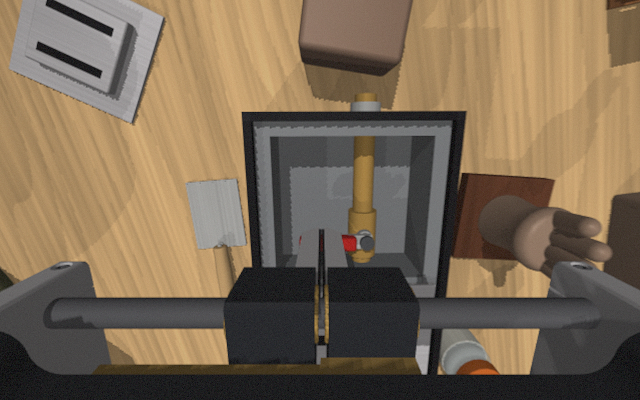

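View pics/s8.png

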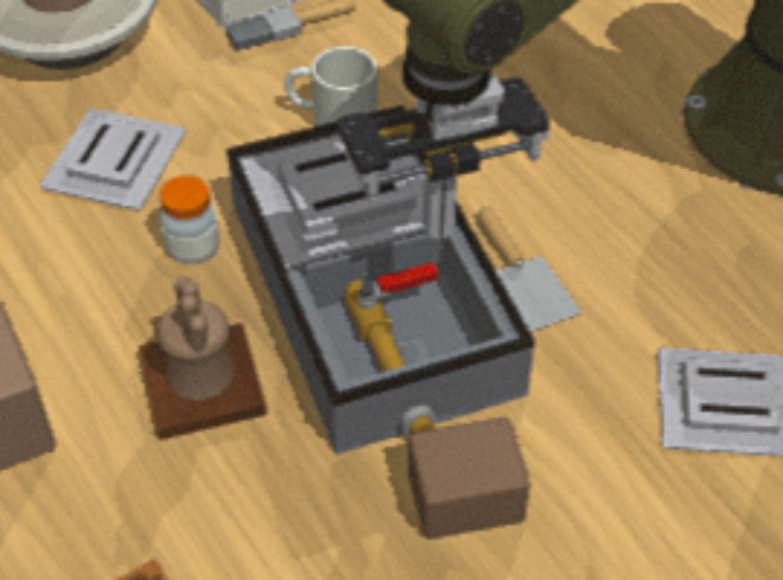

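The scene view shows the handle square across the pipe at crop (408,277), the cover over the blue bay and everything else in place. I measure the handle angle from the scene camera's depth and move clear.

```bash
python3 -m crank '[[0.05,0,-0.09,0,-1],[0.05,0,-0.05,0,-1],[0.06,0,0,0,-1],[0.05,0,0,0,-1],[0,0,0,0,-1]]'
python3 look.py 9
python3 - <<'E'
from h import *
from cell import viewer
a=np.load("a.npy");cs,sn=np.cos(a[2]),np.sin(a[2])
p,d=viewer.capture("scene");W=cloud(p,d,viewer.camera_model("scene"))
q=W-[a[0],a[1],0];x=q[...,0]*cs+q[...,1]*sn;y=-q[...,0]*sn+q[...,1]*cs;z=W[...,2]
P=p.astype(int);k=(P[...,0]>120)&(P[...,1]<60)&(P[...,2]<60)&(abs(x)<.09)&(abs(y-.08)<.08)&(z>.064)
b=np.stack([x[k],y[k]],-1).astype(np.float32)
print(k.sum(),cv2.minAreaRect(b*1000))
k=(abs(x)<.07)&(y<-.01)&(y>-.17)&(z>.097)&(z<.108);print("block",k.sum(),np.percentile(x[k],[2,98]),np.percentile(y[k],[2,98]),np.median(z[k]))
E
```

```text
time: 10.8
eef_pos: [0.5701, 0.1635, 0.2651]
eef_rot: [0.779, 0.627, 0.005, -0.0]
wrist_force: [0.7, 0.1, 0.1]
finger_gap: 0.0003
t 10.8 box xy [-0.0368  0.1992] tipz 0.2401 F [0.7 0.1 0.1] gap 0.0
shares [-0.1987  0.1839  0.1797] norm mm 162.50449943254858 toolx-boxx deg 89.61024827943179 tilt -0.9999453117300316
red n 0
4 ((-23.841489791870117, 47.58261489868164), (57.476749420166016, 2.799872398376465), 0.6105517745018005)
block 841 [-0.04466336  0.06103796] [-0.12626845 -0.02473031] 0.10204116403909028
```

View pics/w9.png

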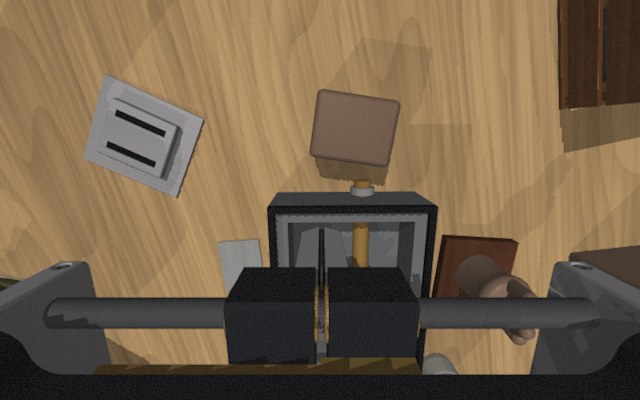

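```bash
python3 - <<'E'
from h import *
from cell import viewer
a=np.load("a.npy");cs,sn=np.cos(a[2]),np.sin(a[2])
for n in("scene","top"):
    p,d=viewer.capture(n);W=cloud(p,d,viewer.camera_model(n))
    q=W-[a[0],a[1],0];x=q[...,0]*cs+q[...,1]*sn;y=-q[...,0]*sn+q[...,1]*cs;z=W[...,2]
    P=p.astype(int);k=(P[...,0]>70)&(P[...,0]>2.2*P[...,1])&(P[...,0]>2.2*P[...,2])&(abs(x)<.09)&(abs(y-.08)<.08)&(z>.055)
    b=np.stack([x[k],y[k]],-1).astype(np.float32)
    print(n,k.sum())
    if k.sum()>10:
        t=b[z[k]>.067];print(cv2.minAreaRect(b*1000));vx,vy,_,_=cv2.fitLine(t,2,0,.01,.01).ravel();print("angle",np.arctan2(-vx,vy)%np.pi,t.mean(0))
    if n=="top":cv2.imwrite("pics/t9.png",cv2.resize(p[110:310,200:470],None,fx=2.9,fy=2.9)[:,:,::-1])
E
```

```text
scene 123
((-21.292789459228516, 48.37744140625), (20.586837768554688, 61.95840835571289), 87.25090026855469)
angle 1.5459712 [-0.02015633  0.04757924]
top 78
((-24.7650146484375, 43.24861526489258), (58.18988037109375, 12.8118257522583), 1.0453296899795532)
angle 1.5810983 [-0.02470357  0.04323096]
```

View pics/t9.png

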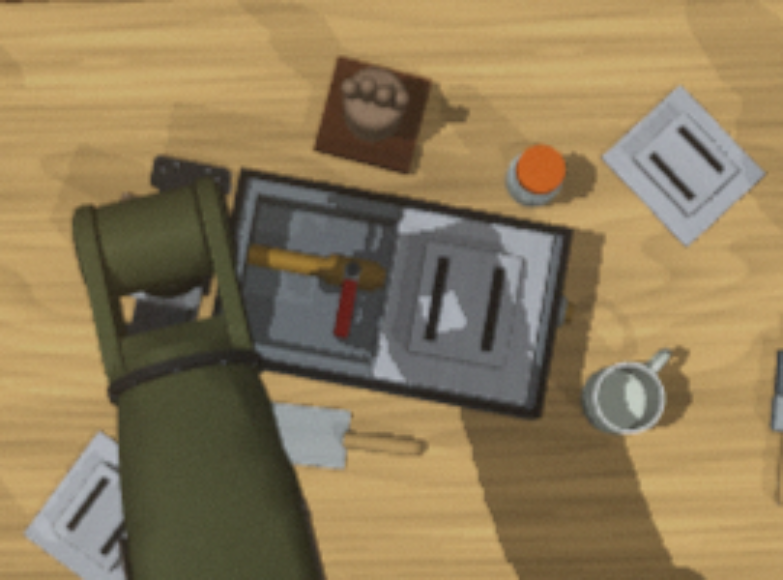

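The top view shows the handle square across the pipe (crop (345,305)), at 1.55 to 1.58 rad by the two cameras. The cover is flat over the blue bay, the bystanders have not moved and the arm is clear. I hand the job in.

```bash
python3 -c "
from cell import order;print(order.finish_job())"
```

```text
the job is handed in; nothing more can be done
None
```

I slid the cover along its guides to the blue half of the box, pushed the red handle shut, backed the arm clear and handed the job in at about 11 s. The hand-in gives no verdict.

What the last checks showed:
- **Cover:** it lies flat in its guides, about 160 mm from the centre of the red bay. Its block top measured 0.102 m, where 0.104 m is nominal.
- **Red handle:** it measured 1.546 rad from the scene camera and 1.581 rad from the top camera. It pushed back with 9 N at its stop when I pressed it. Two wrist-camera angle fits (1.43 and 0.42 rad) disagreed, because the fingers hid most of the handle in that view; I discarded them.
- **Blue handle:** it is now under the cover, so I could not see it again. The fingers stayed above the cover plate on that side, so nothing touched it.
- **Bystanders:** those near the box look unmoved by eye. I did not measure them, and did not check the brush and pine board after the moves. The robot did not go near them.

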